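# Tilt the rolling pin out of its half-roofed box

## Task

Take the rolling pin out of its wooden box: the opening is shorter than the pin, so raise the end by the tall end board first and draw the pin out slantwise from under the roof. Finish while holding it still and level in the gripper, clear of everything else, at least 10 cm higher than the top of the box; do not put it down, and do not disturb the other things on the worktop.

Things in the scene. Friction and masses are not known exactly. Their poses are not given: they have to be found in the camera images.
- pin_box: Wooden rolling-pin box, fixed, 312 mm long (its x), 136 mm wide (y). Origin: centre of its underside; z up. Floor 6 mm, walls 8 mm thick; inside 296 x 120 mm. Long sides 58 mm high. Its -x end, on the robot's right, is roofed over; the +x end has a tall end board. Two cradle strips 12 mm thick stand across the floor at x = -55 and 55 mm, 5 mm high, with stops 10 mm high 14.5 mm either side of the middle.
- roof_edge (a point): Middle of the roof's free lower edge (box frame x = -88, y = 0, z = 70 mm). The dark wooden roof, underside at z = 70, top at 78 mm, covers the whole width from here to the -x end wall. From here to the end board the box is open at the top: an opening 236 mm long and 120 mm wide.
- end_board_top (a point): Middle of the top of the tall end board (box frame x = 152, y = 0, z = 80 mm), which is 8 mm thick and 80 mm high.
- rolling_pin: Wooden rolling pin, 0.14 to 0.27 kg, 280 mm long along its x axis; origin: mid-axis (centre of mass). Pale barrel 40 mm diameter, 150 mm long; at each end a red handle 22 mm thick, 65 mm long (14 mm neck). It lies along the box in the cradles, axis at z = 31 mm, up to 5 mm off the box's middle lengthwise, -x handle under the roof. It may roll, so only its x axis has meaning.
- pin_end_roof (a point): end of the handle that starts under the roof, on the pin's axis (pin x = -140 mm)
- pin_end_open (a point): end of the handle that starts at the tall end board, on the pin's axis (pin x = +140 mm)
- toaster_1: black toaster with its cord, fixed at the back left; body about 175 x 270 mm, 190 mm high, reaching from about x = 0.58 to 0.76 m and y = 0.31 to 0.59 m in the world (the origin lies 0.116 m nearer the robot than the middle of the toaster's body)
- recipe_tin: teal tin box with closed lid, 107 x 146 x 98 mm, fixed at the back; origin under its centre
- egg_timer: cream egg timer with red dial, 57 x 66 x 71 mm, fixed at the back; origin under its centre
- mug_2: white mug with green leaf pattern, 82 x 112 x 94 mm, loose bystander on the right; origin at its foot
- lemon_1: yellow lemon, 71 x 53 x 51 mm, loose bystander on the right; origin at its underside
- onion_1: brown onion, 78 x 79 x 85 mm, loose bystander on the right; origin at its underside
- garlic_1: garlic bulb, 53 x 54 x 53 mm, loose bystander on the right; origin at its underside
- spice_jar_2: clear spice jar with white lid and dark label, 47 x 47 x 98 mm, loose bystander at the back right; origin at its underside
- spice_jar_3: grey spice jar with white lid and green label, 40 x 40 x 101 mm, loose bystander at the back right; origin at its underside

How it is judged:
By the outcome, as a careful person would: the job done as asked, in the order asked, and still so for the second after the job is handed in, while the arm keeps its last pose, push and grip.
It also fails if it takes over 38 s, if anything falls off the work surface, if the arm or the gripper's body presses on something with over 40 N, if the wrist force passes 120 N, or if a joint passes its speed limit or range.

## Robot

A 6-joint arm with a two-finger parallel gripper is mounted at the origin on a cart in front of the work surface, level with it; the furniture and walls round the work are solid. World frame = base frame: x ahead of the robot, y to its left, z up, the work surface at z = 0. Lengths are in m, angles in degrees, forces in N, time in s.
With the tool pointing down it reaches from about 0.4 to 0.825 m from the base axis. Payload 7 kg.
Tool frame: the origin (TCP) lies midway between the tips of the shut fingers; the grasp point (between the pads) lies 19 mm behind it; z points along the fingers, y is the direction in which the jaws open and shut (so a half turn about z gives the same grasp; the last joint's range is limited). The gripper opens to 88 mm and grips with 3 to 60 N. Pads are 19 mm wide; open, the fingers measure 130 mm over their backs; the gripper's body (78 mm by 193 mm) begins 47 mm behind the grasp point.
Start: joints at [93.226, 20.546, 0.682, 0, -70.136, -16.507], TCP at [0.155, 0.657, 0.227] pointing down, gripper open.
Joint ranges: [-176.03, 176.03], [-82.01, 121.73], [-58.28, 71.71], [-173.87, 95.51], [-174.79, -0.11], [-173.66, 173.66]. Speed limits (degrees/s): [136.94, 136.94, 172.46, 180, 180, 180].

## Interface

Orientations are given as a 3x3 rotation matrix whose columns are the frame's x, y, z axes.
In Python, from rig import robot gives the robot as it stands. Calls block until the motion is done:
- robot.goto(position, orientation): joint-space move of the TCP to a pose.
- robot.servo_line(position, ori=None, speed=0.15): straight line of the TCP; ori=None keeps the orientation; speed is the mean speed in m/s.
- robot.movej(angles): joint-space move.
- robot.move_gripper(opening): opening from 0.0 (shut) to 1.0 (fully open); the grip force is fixed at half the most; returns when the fingers have stopped.
- robot.dwell(seconds).
- robot.ik(position, orientation): joint angles nearest the present ones, or None.
- robot.grab_frame(name): name is "scene" or "top" or "wrist"; returns (picture, depth): 480x640x3 uint8, red, green, blue; 480x640 float32, m along the optical axis (not along the pixel's ray), 0 where there is no reading.
- robot.camera_info(name): a dict with "vfov" (degrees; the focal length in pixels is half the picture's height over the tangent of half this angle, whatever the lens; pixels are square), "cx", "cy" (the principal point, pixels), "k1" (the pictures are not rectified: a ray, as slopes to the right and down, at radius r is drawn at 1 + k1 r^2 times it, then the intrinsics apply), "view" (4x4, takes a point from world to camera coordinates); the wrist camera has in their place "T_tool_cam" (4x4, takes a point from camera to tool coordinates, whose origin is the TCP and whose axes are the flange's). Camera axes: x right, y down, z forward; pixel columns grow to the right and rows downward; lengths in m; the calibration is good to about 2 mm. A picture is of the moment at which its call begins: read the wrist's pose just before it. camera_info takes no time and is no camera call.
A pose or a line that the arm cannot do raises robot.Unreachable and nothing moves.
- robot.job_done(): hands the job in, once; it reports no verdict.
Readings, each from a call of its own:
- robot.read_t(): time.
- robot.read_qpos(): joint angles.
- robot.read_qvel(): joint speeds.
- robot.read_effort(): joint torques, N m.
- robot.read_position(): TCP position.
- robot.read_tcp_rot(): TCP orientation.
- robot.read_force(): force on the tool from outside, world axes, zero at the start.
- robot.read_ft_torque(): the same for the moment, N m.
- robot.read_grip_width(): opening from 0.0 (shut) to 1.0 (fully open).
Only numpy, scipy, OpenCV 4.12 (cv2) and the standard library are available. Lean on these libraries where they do the work, as an engineer would, in place of code of your own. Each camera call takes 0.05 s, during which the arm holds its last target. There are 200 camera calls.

## Working session

There is one attempt and no reset: what is moved stays moved. The work goes in short steps, each a Python script; the robot and the scene stay as the last script left them, time stands still between calls to the robot, and variables do not carry over. Pictures are saved under pics/ and viewed, about 8 in all and at most 12, crops included, and the job is handed in when it is done.

```bash
mkdir -p pics; ls; python3 - <<'E'
from rig import robot
import cv2,numpy as np
for n in("scene","top"):
    im,d=robot.grab_frame(n); cv2.imwrite(f"pics/{n}0.png",im[:,:,::-1]); np.savez(f"{n}0.npz",im=im,d=d)
    print(n,robot.camera_info(n))
print(robot.camera_info("wrist"),robot.read_t(),robot.read_tcp_rot())
E
```

```text
pics
scene {'vfov': 43.3914387424542, 'cx': 322.74450528627926, 'cy': 241.42206925445265, 'k1': -0.08275759589710478, 'view': array([[-0.5699006 , -0.82170478, -0.00381481,  0.26627677],
       [-0.53310877,  0.37326717, -0.75925401,  0.37321937],
       [ 0.6253066 , -0.43066561, -0.65078322,  1.66138759],
       [ 0.        ,  0.        ,  0.        ,  1.        ]])}
top {'vfov': 44.95219258508736, 'cx': 321.42115792120285, 'cy': 243.89330176347954, 'k1': 0.022687642802507183, 'view': array([[ 2.73303405e-01, -9.61927834e-01,  3.02746304e-04,
        -2.17631864e-01],
       [-8.38570702e-01, -2.38409289e-01, -4.89857315e-01,
         5.18800087e-01],
       [ 4.71279563e-01,  1.33625798e-01, -8.71802569e-01,
         1.46211996e+00],
       [ 0.00000000e+00,  0.00000000e+00,  0.00000000e+00,
         1.00000000e+00]])}
{'vfov': 59.98299727261636, 'cx': 311.0036209138261, 'cy': 240.92517407183948, 'k1': -0.06586958786292936, 'T_tool_cam': array([[-1.36249999e-04, -9.65339965e-01, -2.60995656e-01,
         7.03052776e-02],
       [ 9.99999809e-01, -2.89048191e-04,  5.47058138e-04,
         9.82106651e-04],
       [-6.03537406e-04, -2.60995532e-01,  9.65339820e-01,
        -1.58177413e-01],
       [ 0.00000000e+00,  0.00000000e+00,  0.00000000e+00,
         1.00000000e+00]])} 0.1 [[ 9.73226229e-01 -2.29849261e-01 -1.54062239e-04]
 [-2.29849233e-01 -9.73225113e-01 -1.48624832e-03]
 [ 1.91675838e-04  1.48186693e-03 -9.99998884e-01]]
```

View pics/scene0.png

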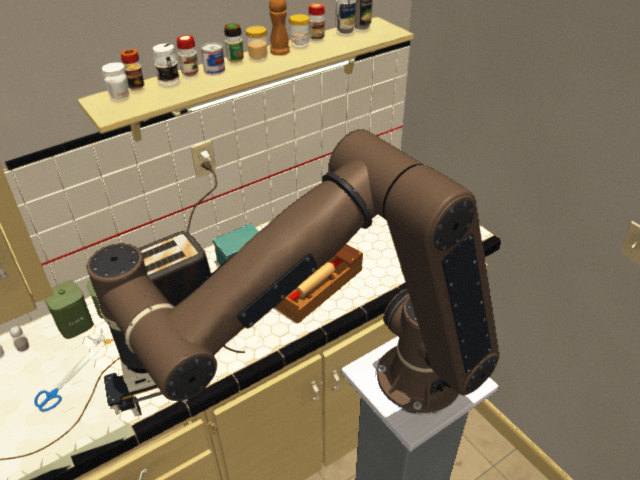

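View pics/top0.png

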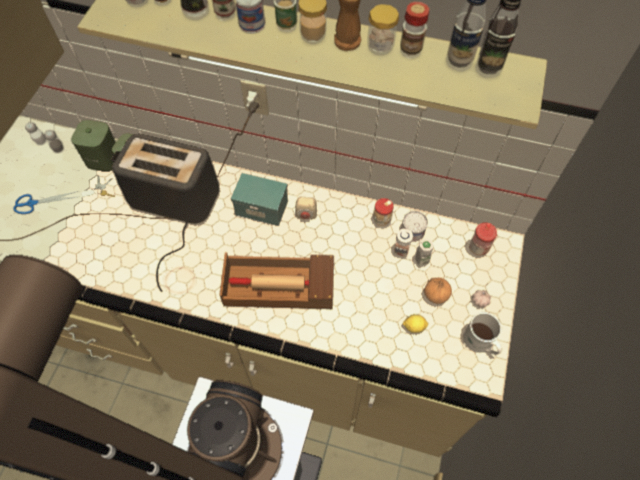

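The top view shows the box at about px (222–333, 255–308), with its roof on the right at (322,280). The pin's red handle at the open end is at about (232,282). I'll fit the poses from the depth image.

```bash
cat > h.py <<'E'
import numpy as np,cv2
def cloud(info,d,T=None):
    """world points (480,640,3); T: cam->world"""
    f=240/np.tan(np.radians(info["vfov"]/2))
    K=np.array([[f,0,info["cx"]],[0,f,info["cy"]],[0,0,1.]])
    v,u=np.mgrid[:480,:640]
    p=cv2.undistortPoints(np.stack([u,v],-1).reshape(-1,1,2).astype(float),K,np.array([info["k1"],0,0,0,0])).reshape(480,640,2)
    P=np.dstack([p*d[...,None],d])
    if T is None:T=np.linalg.inv(info["view"])
    W=P@T[:3,:3].T+T[:3,3]; W[d==0]=np.nan
    return W
E
python3 - <<'E'
from rig import robot
from h import *
z=np.load("top0.npz");im,d=z["im"].astype(int),z["d"]
W=cloud(robot.camera_info("top"),d)
roi=np.zeros((480,640),bool);roi[235:325,205:350]=1
m=roi&(W[...,2]>.02)
print("table z",np.nanmedian(W[235:325,205:350,2][W[235:325,205:350,2]<.012]))
P=W[m];print(m.sum(),np.percentile(P,[0,1,50,99,100],axis=0))
print("rect z>.05",cv2.minAreaRect(W[roi&(W[...,2]>.045)][:,:2].astype(np.float32)))
r=W[roi&(W[...,2]>.07)];print("roof/endboard rect",cv2.minAreaRect(r[:,:2].astype(np.float32)),np.median(r[:,2]))
hsv=cv2.cvtColor(z["im"],cv2.COLOR_RGB2HSV).astype(int)
red=roi&((hsv[...,0]<5)|(hsv[...,0]>174))&(hsv[...,1]>190)&(hsv[...,2]>110)
pale=roi&(hsv[...,0]>8)&(hsv[...,0]<25)&(hsv[...,2]>170)&(hsv[...,1]>60)&(W[...,2]>.03)
for n,k in(("red",red),("pale",pale)):
    p=W[k];v,u=np.nonzero(k);print(n,k.sum(),u.min(),u.max(),v.min(),v.max(),p.min(0),p.max(0),p.mean(0))
    c=np.cov(p[:,:2].T);w,V=np.linalg.eigh(c);print(V[:,1])
# shelf height
for uv in((300,40),(200,30),(350,70),(500,100),(400,80)):print(uv,W[uv[1],uv[0]])
for n,(u,v) in dict(tin=(262,190),timer=(306,205),cord=(160,275),toastfront=(180,200)).items():print(n,W[v,u])
big=cv2.resize(z["im"][235:325,205:350,::-1],None,fx=5,fy=5,interpolation=cv2.INTER_CUBIC);cv2.imwrite("pics/c1.png",big)
E
```

```text
table z 0.0013143745097989878
3846 [[ 0.35766626 -0.13417001  0.02001285]
 [ 0.36258204 -0.12711316  0.02110825]
 [ 0.45766957  0.01032348  0.05410413]
 [ 0.55485693  0.18955862  0.08504535]
 [ 0.56774415  0.2003642   0.09051736]]
rect z>.05 ((0.4615897536277771, 0.03317315876483917), (0.14415329694747925, 0.31277310848236084), 14.392069816589355)
roof/endboard rect ((0.4609818458557129, 0.03327643871307373), (0.14218682050704956, 0.3122647702693939), 15.0335111618042) 0.07866732914351038
red 83 229 305 278 283 [ 0.42008602 -0.04149524  0.03043233] [0.47935097 0.16958757 0.04739484] [0.4320075  0.13767229 0.0396285 ]
[-0.24990322  0.96827082]
pale 956 219 333 252 299 [ 0.36279408 -0.12944767  0.0318965 ] [0.56774415 0.2003642  0.08906509] [0.46359277 0.04673346 0.0543327 ]
[-0.24231902  0.97019663]
(300, 40) [0.75045482 0.03508497 0.65273141]
(200, 30) [0.72539593 0.25609263 0.64752314]
(350, 70) [ 0.69661688 -0.09003727  0.65023037]
(500, 100) [ 0.69535711 -0.40071082  0.65272913]
(400, 80) [ 0.6981455  -0.19613224  0.64932266]
tin [0.70673754 0.15865714 0.09986151]
timer [0.71222167 0.02429579 0.06656417]
cord [ 0.40230526  0.37978697 -0.00052509]
toastfront [0.5886976  0.36448517 0.13198954]
```

View pics/c1.png

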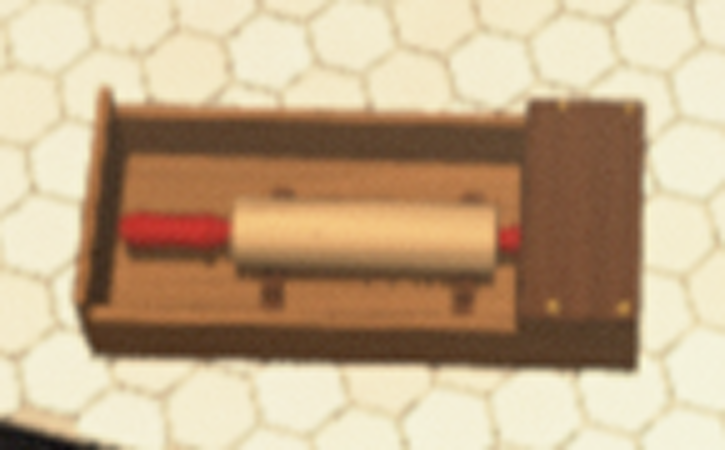

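Coarse fit: box centre at about (0.461, 0.033), box yaw about 104.6°, with the open end toward +y. I'll go above it with the roof side kept clear and refine from the wrist camera.

```bash
cat >> h.py <<'E'
from scipy.spatial.transform import Rotation as Ro
def frame(yaw):
    a=np.radians(yaw);return np.array([[np.cos(a),-np.sin(a),0],[np.sin(a),np.cos(a),0],[0,0,1]])
def Rtool(yaw,th=0):
    """tool down, jaws along box y; th = pitch raising box +x end"""
    B=frame(yaw)@Ro.from_euler('y',-th,degrees=True).as_matrix()
    return B@np.diag([-1.,1,-1])
E
python3 - <<'E'
from rig import robot
from h import *
R0=robot.read_tcp_rot()
yaw=104.6;c=np.array([.461,.033,0]);B=frame(yaw)
robot.goto([.12,.50,.33],R0)
robot.goto(c+B@[0.0,0,.32],Rtool(yaw))
robot.move_gripper(.65)
print(robot.read_qpos(),robot.read_t())
T=np.eye(4);T[:3,:3]=robot.read_tcp_rot();T[:3,3]=robot.read_position()
i=robot.camera_info("wrist");im,d=robot.grab_frame("wrist")
T=T@i["T_tool_cam"]
np.savez("w1.npz",im=im,d=d,T=T);cv2.imwrite("pics/w1.png",im[:,:,::-1])
W=cloud(i,d,T)
np.save("w1W.npy",W)
L=(W-c)@B   # coarse box frame
for name,m in dict(roof=(L[...,0]<-60)&(L[...,2]>.065)&(L[...,2]<.1),board=(L[...,0]>120)&(L[...,2]>.072),
  ).items():
    if m.sum()>5:print(name,m.sum(),cv2.minAreaRect(L[m][:,:2].astype(np.float32)),np.median(L[m],0))
m=(abs(L[...,0])<.2)&(abs(L[...,1])<.09)&(L[...,2]>.045)&(L[...,2]<.1)
print("all",cv2.minAreaRect(L[m][:,:2].astype(np.float32)))
E
```

```text
[ 2.86093899e+01 -3.03388478e+00 -1.56852700e+01  9.93121909e-04
 -7.73487456e+01 -1.40148340e+01] 3.6917
all ((-0.011388778686523438, 0.0017912834882736206), (0.13864682614803314, 0.28943154215812683), 89.98778533935547)
```

View pics/w1.png

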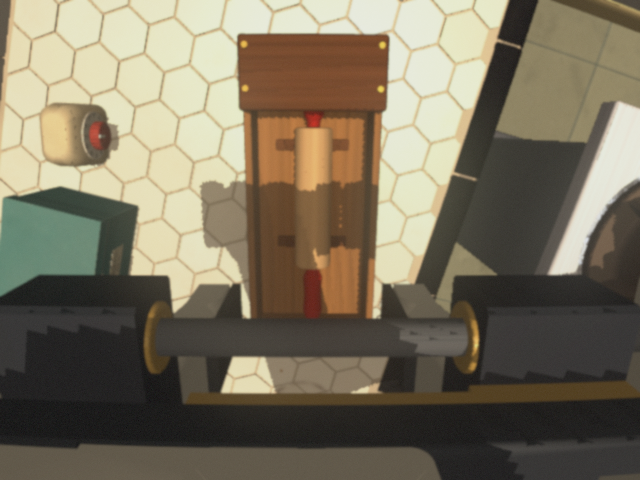

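The wrist view shows the box lined up with the image: roof at px (238–388, 35–110), barrel at (296–332, 127–270), and the end board hidden behind the gripper. I'll measure the roof and pin in the coarse box frame.

```bash
python3 - <<'E'
from h import *
z=np.load("w1.npz");W=np.load("w1W.npy");c=np.array([.461,.033,0]);B=frame(104.6);L=(W-c)@B*1000
m=(L[...,0]<-70)&(L[...,0]>-190)&(abs(L[...,1])<90)&(L[...,2]>68)&(L[...,2]<95)
print("roof",m.sum(),cv2.minAreaRect(L[m][:,:2].astype(np.float32)),np.median(L[m],0),np.percentile(L[m],[1,99],axis=0))
f=(abs(L[...,0])<120)&(abs(L[...,1])<50)&(L[...,2]<12);print("floor z",np.nanmedian(L[f],0))
hsv=cv2.cvtColor(z["im"],cv2.COLOR_RGB2HSV).astype(int)
g=(abs(L[...,1])<28)&(L[...,0]>-88)&(L[...,0]<130)&(L[...,2]>32)&(L[...,2]<65)
p=L[g];print(g.sum())
for x in range(-70,80,20):
    k=p[abs(p[:,0]-x)<6]
    if len(k): print(x,k[:,1].min().round(1),k[:,1].max().round(1),k[:,2].max().round(1),len(k))
b=p[p[:,2]>46];print("barrel x",np.percentile(b[:,0],[0,1,99,100]))
for s in (1,-1):
    w=(abs(L[...,0])<70)&(s*L[...,1]>50)&(s*L[...,1]<80)&(L[...,2]>52)&(L[...,2]<66);print("wall",np.percentile(L[w][:,1],[2,50,98]),np.median(L[w][:,2]))
E
```

```text
roof 11669 ((-121.84307861328125, 1.875701904296875), (138.71890258789062, 68.7140121459961), 89.6149673461914) [-122.23592804    1.35910979   77.96923849] [[-154.87581484  -65.18405767   75.52860797]
 [ -88.69838102   69.0897501    79.97603118]]
floor z [  6.59322093 -16.3638532    5.94333647]
5888
-70 -16.2 21.2 52.1 362
-50 -16.3 21.5 52.9 441
-30 -16.6 21.7 52.3 429
-10 -16.8 20.7 52.7 409
10 -17.0 21.1 52.7 393
30 -17.2 21.2 52.3 381
50 -17.4 21.4 52.8 383
70 -17.5 20.6 52.8 331
barrel x [-72.38565197 -71.39764266  73.58500632  75.45799453]
wall [60.44921936 64.2256401  68.70805095] 57.683942646701844
wall [-66.25440044 -61.88668203 -58.30333394] 57.61191459663095
```

Estimates are consistent: box y offset is +1.6 mm, pin centre is at x = +1.5 mm, and yaw is good to within 0.4°. Next step is to check IK for the whole path, then descend and grip.

```bash
cat >> h.py <<'E'
YAW=104.6;B=frame(YAW);C0=np.array([.461,.033,0])+B@[0,.0016,0]
def pose(xc,zc,th,y=.0004):
    """TCP pose for pin centre (box frame, m) and pitch; grasp point 3 mm above pin axis"""
    R=Rtool(YAW,th); return C0+B@[xc,y,zc]+R@[0,0,.016],R
def tilt(th):
    f=.1415-.007*th/20; s,co=np.sin(np.radians(th)),np.cos(np.radians(th))
    return f-.14*co, .032+.14*s, th
t20=tilt(20); u=np.array([np.cos(np.radians(20)),np.sin(np.radians(20))])
PATH=[tilt(t) for t in (5,10,15,20)]+[(*(np.array(t20[:2])+.085*u),20)]
e=PATH[-1]; PATH+=[(e[0],e[1]+.08,20),(e[0]-.04,.27,0)]
E
python3 - <<'E'
from rig import robot
from h import *
for w in [(.0015,.031,0)]+PATH: 
    q=robot.ik(*pose(*w)); print(np.round(w,3),None if q is None else np.round(q,1))
p,R=pose(.0015,.031,0)
robot.servo_line(p+[0,0,.10],R,speed=.2)
robot.servo_line(p,R,speed=.1)
print(robot.read_position()-p,robot.read_force(),robot.read_t())
robot.move_gripper(0.0)
print(robot.read_grip_width()*88,robot.read_force(),robot.read_t())
im,d=robot.grab_frame("wrist");cv2.imwrite("pics/w2.png",im[:,:,::-1])
E
```

```text
[0.002 0.031 0.   ] [ 28.9  15.5 -40.8   0.  -33.7 -14.3]
[0.    0.044 5.   ] [ 24.3  14.8 -35.9  -7.9 -38.7  -3.5]
[ 0.     0.056 10.   ] [ 19.6  14.6 -31.6 -14.5 -43.8   5.5]
[1.0e-03 6.8e-02 1.5e+01] [ 15.   14.9 -27.7 -20.  -49.   13. ]
[3.e-03 8.e-02 2.e+01] [ 10.7  15.5 -24.3 -24.8 -54.3  19.2]
[ 0.083  0.109 20.   ] [ 20.9  10.7 -25.8 -24.9 -53.9   8.6]
[ 0.083  0.189 20.   ] [ 21.3   4.8 -21.3 -22.3 -63.3   3.3]
[0.043 0.27  0.   ] [ 34.3  -1.9 -23.2   0.  -68.8 -19.7]
[0.00041333 0.00019094 0.00048941] [-0.00262303  0.50038924  0.39879953] 6.0667
39.589508780926174 [ 0.04663298 -0.41146995  3.67467562] 6.5167
```

View pics/w2.png

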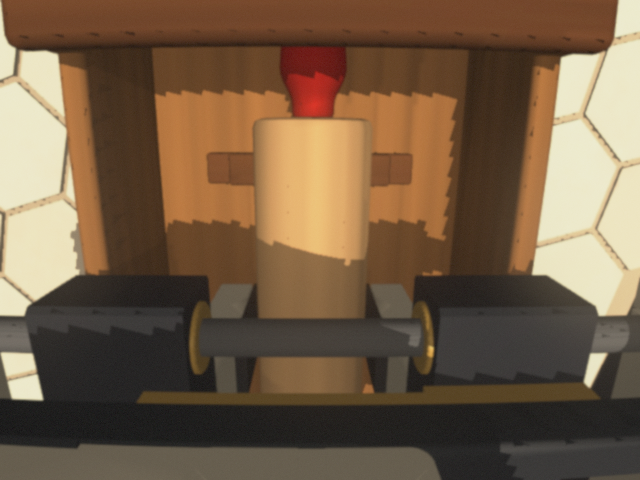

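The picture shows the barrel (x 255–370) centred between the pads, with the opening at 39.6 mm matching the 40 mm barrel, and the roof edge at row 48. Tilting comes next.

```bash
python3 - <<'E'
from rig import robot
from h import *
for w in PATH[:4]:
    robot.servo_line(*pose(*w),speed=.03)
    print(np.round(w,3),np.round(robot.read_force(),1),robot.read_grip_width()*88,robot.read_t())
im,d=robot.grab_frame("wrist");cv2.imwrite("pics/w3.png",im[:,:,::-1])
im,d=robot.grab_frame("top");cv2.imwrite("pics/t3.png",cv2.resize(im[220:330,190:360,::-1],None,fx=4,fy=4))
E
```

```text
[0.    0.044 5.   ] [-0.4  1.  -2.3] 39.62704271298988 7.1583
[ 0.     0.056 10.   ] [-0.4  0.9 -1.8] 39.4609674301851 7.7167
[1.0e-03 6.8e-02 1.5e+01] [ 0.8 -0.2 -1.4] 39.49625345674043 8.2833
[3.e-03 8.e-02 2.e+01] [ 0.2  0.4 -1.4] 39.640217569735874 8.85
```

View pics/w3.png

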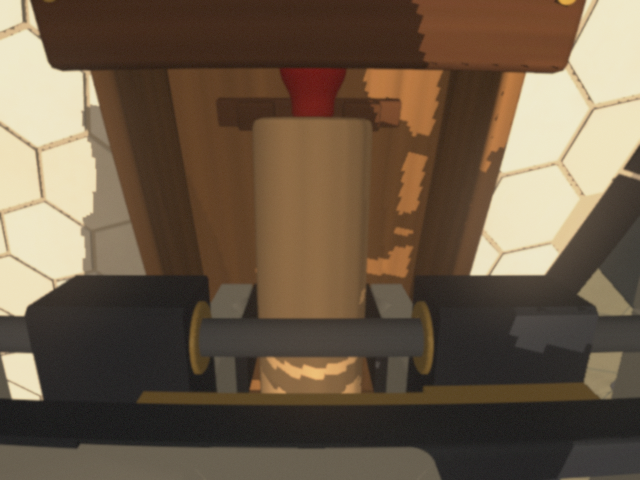

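View pics/t3.png

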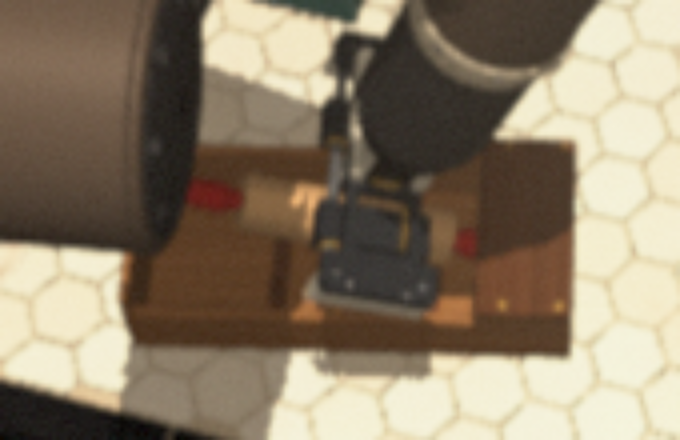

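The pin tilted rigidly with the gripper: the barrel end is still at row 118 and the forces are only about its weight. In the top crop the red open-end handle is raised at (215,195). Now drawing it out along the slant, lifting and levelling.

```bash
python3 - <<'E'
from rig import robot
from h import *
for w,s in zip(PATH[4:],(.05,.1,.08)):
    robot.servo_line(*pose(*w),speed=s)
    print(np.round(w,3),np.round(robot.read_force(),1),robot.read_grip_width()*88,robot.read_t())
robot.dwell(.5)
T=np.eye(4);T[:3,:3]=robot.read_tcp_rot();T[:3,3]=robot.read_position()
i=robot.camera_info("wrist");im,d=robot.grab_frame("wrist");cv2.imwrite("pics/w4.png",im[:,:,::-1])
W=cloud(i,d,T@i["T_tool_cam"]);L=(W-C0)@B*1000
for x in range(-60,20,10):
    k=L[(abs(L[...,0]-x)<4)&(abs(L[...,1])<30)&(L[...,2]>240)&(L[...,2]<300)]
    if len(k):print(x,k[:,2].max().round(1),len(k))
for n in("top","scene"):
    im,d=robot.grab_frame(n);cv2.imwrite(f"pics/{n}4.png",im[:,:,::-1])
E
```

```text
[ 0.083  0.109 20.   ] [ 0.9  0.3 -1.3] 39.35573650036831 10.8
[ 0.083  0.189 20.   ] [-0.2  0.5 -2. ] 39.28251328878082 11.75
[0.043 0.27  0.   ] [ 0.   0.4 -2.2] 39.431411748080976 13.05
-60 281.4 1750
-50 282.1 1831
-40 280.8 1422
-30 291.4 2629
-20 291.2 3182
-10 291.3 2999
0 291.2 2826
10 291.1 2659
```

View pics/w4.png

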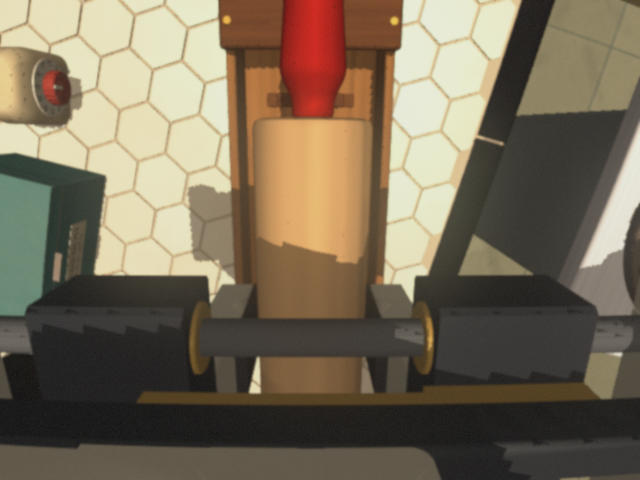

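View pics/top4.png

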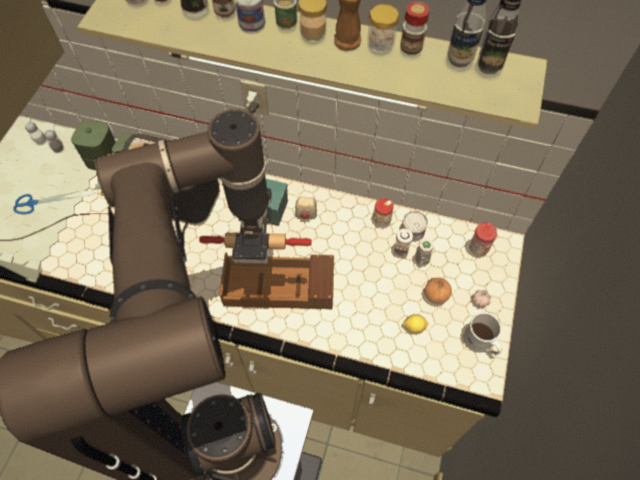

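The pin is level: its barrel top reads 291.1–291.4 mm along its length, leaving its underside at about 250 mm against a box top of 80 mm. In the top view the box is empty and the bystanders are unmoved. I'll hand the job in.

```bash
python3 - <<'E'
from rig import robot
import numpy as np
robot.dwell(.5)
print(np.abs(robot.read_qvel()).max(),robot.read_force(),robot.read_grip_width()*88,robot.read_t())
robot.job_done()
E
```

```text
0.14174352121172878 [ 0.08848672 -0.99675804 -1.8856833 ] 39.05590218585401 14.2
the job is handed in; nothing more can be done
```

The rolling pin is out of its box, and the arm is holding it still and level well above the box. I handed the job in at 14.2 s of the 38 s allowed.

- **How it was done:** I gripped the barrel at its middle and raised the tall-board end to 20°. I then drew the pin 85 mm out along that slant from under the roof, lifted it and levelled it.
- **Level and height:** the wrist depth image put the top of the visible part of the barrel at 291.1–291.4 mm all along. The underside is therefore at about 250 mm, roughly 17 cm above the box top.
- **Grip and forces:** the opening read 39–40 mm on the 40 mm barrel, and the pin showed no sign of slipping in the pads. The force readings I took during the lift stayed around 2 N, about the pin's weight. The joints were almost still at the end, at 0.14°/s or less.
- **Surroundings:** the last top picture shows the box empty and the loose items where they were. I checked this by eye, without measuring.

No check failed or disagreed.

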